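# Make up two cheese gift trays from the stock

## Task

Make up the two open wooden gift trays, one thing to a compartment: the small whole cheese goes in the middle of the three-compartment tray with the tall jar at one end of it and the cheese wedge at the other end, and in the two-compartment tray the cheese block goes in the longer compartment and the squat jar in the shorter. Set each thing down without dropping it, upright as it stands now and flat on the compartment's floor, and let it go; leave the black tub, the tape roll and the white cup where they are.

Things in the scene. Friction and masses are not known exactly. Their poses are not given: they have to be found in the camera images.
- tall_jar: Tall glass jar with amber contents, paper label and steel cap, standing upright: cylinder 48 mm in diameter, 88 mm high (top 14 mm is the 44 mm cap). Origin: centre of its underside; z up. 
- squat_jar: Squat glass jar with amber contents, paper label and steel cap, standing upright: cylinder 58 mm in diameter, 54 mm high (top 12 mm is the 54 mm cap). Origin: centre of its underside; z up. 
- wheel: Small whole round cheese with brown rind and a paper disc on top, standing flat: cylinder 58 mm in diameter, 50 mm high. Origin: centre of its underside; z up. 
- wedge: Wedge of pale yellow cheese with a blunt nose, standing on its flat side, 50 mm high. It is 56 mm long along its own x: the flat nose (-x end, 20 mm wide) and the flat brown rind (+x end, 50 mm wide) are parallel, and the two long sides taper. Grip it nose to rind, along its x (56 mm). Origin: centre of its length, on the underside; z up.
- block: Oblong block of pale yellow cheese with a paper band round its middle, lying flat: 44 mm along its own x, 80 mm along its own y, 48 mm high. Grip it across its x (44 mm). Origin: centre of its underside; z up. 
- tray3: Open light wooden tray with three equal compartments in a row along its own y, fixed to the table. Outside 92 mm (x) by 264 mm (y), 16 mm high; floor 5 mm thick, walls and partitions 6 mm thick. Each compartment is 80 by 80 mm; their centres are at y = -86, 0 and +86 mm, x = 0. Origin: centre of its underside; z up. 
- tray2: Open light wooden tray with two unequal compartments in a row along its own y, fixed to the table. Outside 92 mm (x) by 208 mm (y), 16 mm high; floor 5 mm thick, walls and partition 6 mm thick. The longer compartment is 80 mm (x) by 110 mm (y), centre at y = -43 mm; the shorter 80 by 80 mm, centre at y = +58 mm; both at x = 0. Origin: centre of its underside; z up. 
- tub: Bystander, loose: black plastic tub with lid, 72 mm in diameter, 65 mm high. Origin: centre of its underside; z up. 
- tape: Bystander, loose: roll of brown packing tape lying flat, 84 mm outside and 60 mm inside diameter, 40 mm high. Origin: centre of its underside; z up. 
- cup: Bystander, loose: white ceramic cup without handle, 72 mm in diameter at the rim, 75 mm high. Origin: centre of its underside; z up. 
Things that resemble listed ones, but are neither listed nor needed, are in the scene too. Leave any purple look-alike of the wedge alone.

How it is judged:
By the outcome, as a careful person would: the job done as asked, in the order asked, and still so for the second after the job is handed in, with the robot touching nothing.
It also fails if it takes over 112 s, if anything falls off the work surface, if the arm or the gripper's body presses on something with over 40 N, if the wrist force passes 120 N, or if a joint passes its speed limit or range.

## Robot

A 7-joint arm with a two-finger parallel gripper is mounted at the origin on the work surface. World frame = base frame: x ahead of the robot, y to its left, z up, the work surface at z = 0. Lengths are in m, angles in rad, forces in N, time in s.
With the tool pointing down it reaches from about 0.35 to 0.9 m from the base axis. Payload 8.1 kg.
Tool frame: the origin (TCP) lies between the finger pads; the fingertips stand ahead of it and the grasp point (between the pads) is the TCP (arm.nose_length is the z of the fingertips in the tool frame, in m); z points along the fingers, y is the line along which they close (so a half turn about z gives the same grasp; the last joint's range is limited). The gripper opens to 92 mm and grips with 3 to 60 N. Pads are 19 mm wide; open, the fingers measure 130 mm over their backs; the gripper's body (75 mm by 190 mm) begins 47 mm behind the grasp point.
Start: joints at [-1.271, 0.434, 0.025, 1.573, -0.012, 1.134, -0.075], TCP at [0.245, 0.575, 0.223] pointing down, gripper open.
Joint ranges: [-2.62, 2.62], [-0.44, 2.09], [-1.27, 1.32], [0.08, 2.57], [-1.32, 4.46], [0.12, 2], [-2.74, 2.74]. Speed limits (rad/s): [2.22, 2.22, 3.01, 3.01, 3.14, 3.14, 3.14].

## Interface

Orientations are given as a rotation vector (axis times angle).
In Python, from cell import sensors, optics, arm gives the robot as it stands.
- The arm moves only by the tool arm_command, never from a script. Its argument "deltas" is one flat list of numbers, 7 for each row, row after row: the turn, a rotation vector about the world's x, y, z as a fraction of full scale, then the shift along the world's x, y, z as a fraction of full scale, then the finger opening in mm, from 0 to 91.8. In form: [wx, wy, wz, dx, dy, dz, fingers, wx, wy, wz, dx, dy, dz, fingers, ...]. A call has 1 to 20 rows; each row is the pose to reach, as a shift and turn from the pose commanded when the call began; what a row does not reach only later rows make up. Full scale, the value 1, is 1 m for a shift and 90 degrees for a turn. A row lasts 1/10 s, in which the tool goes at most 50 mm and 8.59 degrees, less where a joint would pass 70% of its speed; a pose out of reach is approached as far as the arm can. A call with a number of a shift or a turn outside -1 to 1 is refused whole. A call with a gripper value outside its range is refused whole. The fingers move at their own pace and stop on an object; "force" is the grip in N (left out, the last holds). Time passes only in rows, so rows that repeat a pose let the fingers close. It gives the time, the measured TCP pose, the force, the opening and the grip force at its end, in the units of the state.
- sensors.observe(): the state, without advancing time (a new reading comes with each control period).
- optics.get_image(name): name is "scene" or "top"; returns the picture (420x560x3 uint8, blue, green, red); there is no depth.
- optics.calibration(name): a dict with "camera_matrix" (3x3 intrinsics, pixels), "rvec" (rotation vector, rad) and "tvec" (3), from world to camera coordinates, as OpenCV has them. Camera axes: x right, y down, z forward; pixel columns grow to the right and rows downward; lengths in m; the calibration is good to about 2 mm. A picture is of the moment at which its call begins. calibration takes no time and is no camera call.
- arm.sign_off(): hands the job in; it is judged then, once.
The state is a dict: "clock": time; "joints": joint angles; "dq": joint speeds; "joint_efforts": joint torques, N m; "position": TCP position; "ee_rot": TCP orientation; "force": force on the tool from outside, world axes, zero at the start; "ft_torque": the same for the moment, N m; "width": opening from 0.0 (shut) to 1.0 (fully open); "gripper_force": force on a finger pad.
Only numpy, scipy, OpenCV 4.12 (cv2) and the standard library are available. Lean on these libraries where they do the work, as an engineer would, in place of code of your own. Each camera call takes 0.05 s, during which the arm holds its last target. There are 200 camera calls.

## Working session

There is one attempt and no reset: what is moved stays moved. The work goes in short steps, Python scripts to look and compute and a tool call to move; the robot and the scene stay as the last step left them, time stands still between calls to the robot, and variables do not carry over. Pictures are saved under pics/ and viewed, at most 14 in all, crops included, and the job is handed in when it is done.

Besides the shell and the picture viewer there is one more tool, called by a JSON object that holds its "fn" and its "kwargs", one argument or row to a line. arm_command: Moves the arm, as the interface text tells. Its arguments: {"type":"object","properties":{"deltas":{"type":"array","items":{"type":"number"}},"force":{"type":"number"}},"required":["deltas"]}

```bash
mkdir -p pics; ls; python3 - <<'E'
from cell import sensors, optics, arm
import cv2
for n in("scene","top"):
    cv2.imwrite(f"pics/{n}0.png",optics.get_image(n)); c=optics.calibration(n); print(n,c)
print(sensors.observe(), arm.nose_length)
E
```

```text
pics
scene {'camera_matrix': array([[419.74970102,   0.        , 283.86389368],
       [  0.        , 419.74970102, 218.84401085],
       [  0.        ,   0.        ,   1.        ]]), 'rvec': array([ 0.81756963,  2.44340837, -1.22479847]), 'tvec': array([ 0.3693626 , -0.11917924,  1.46757669])}
top {'camera_matrix': array([[414.89207351,   0.        , 275.7614361 ],
       [  0.        , 414.89207351, 213.76620915],
       [  0.        ,   0.        ,   1.        ]]), 'rvec': array([ 2.17165923, -2.23416653,  0.02920518]), 'tvec': array([0.01595523, 0.44587259, 1.11222296])}
{'clock': 0.1, 'joints': array([-1.27059893,  0.43513356,  0.0249524 ,  1.57400344, -0.01158574,
        1.13398583, -0.07512436]), 'dq': array([ 0.00151789, -0.00179862,  0.0010676 , -0.00168689,  0.00102305,
        0.00122004,  0.00074428]), 'joint_efforts': array([ 3.74754236e-03, -6.69128251e+01,  9.88466106e-01, -3.15147471e+01,
       -6.04740623e-02,  3.74111824e-02,  7.33854722e-05]), 'position': array([0.24485791, 0.57453997, 0.2218365 ]), 'ee_rot': array([-6.28519593e-01, -3.07792626e+00,  2.16373635e-03]), 'force': array([-0.0170544 ,  0.19111109,  0.37308303]), 'ft_torque': array([-0.02379608,  0.01186436,  0.01738545]), 'gripper_force': 0.0, 'width': 0.9996271512567888} 0.019
```

View pics/top0.png

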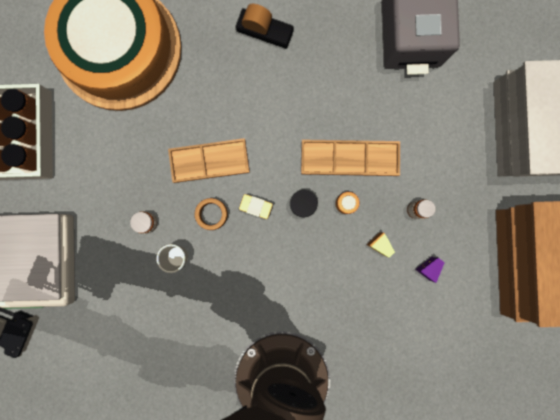

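View pics/scene0.png

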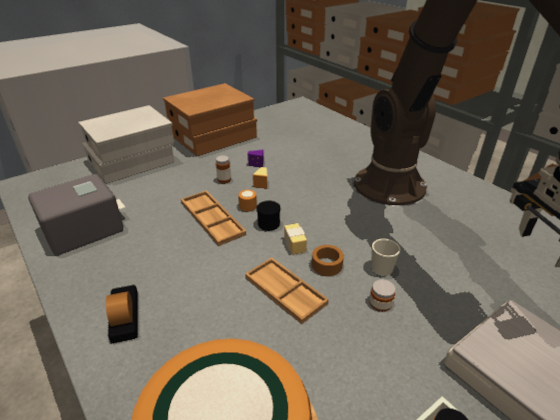

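Top view: tray2 is at (210,160), tray3 at (350,158), squat jar at (142,222), tape at (211,214), cup at (171,258) and block at (256,206). The tub is at (304,203), wheel at (348,203), tall jar at (422,209), pale yellow wedge at (382,245), and the purple look-alike at (432,269) is left alone. The wedge could be (382,245) or (432,269). The first fits because it is pale yellow. I'll confirm in enlarged crops.

```bash
python3 - <<'E'
import cv2
im=cv2.imread("pics/top0.png")
for n,(x0,x1) in dict(L=(120,300),R=(290,470)).items():
    cv2.imwrite(f"pics/crop{n}.png",cv2.resize(im[132:282,x0:x1],None,fx=4,fy=4,interpolation=cv2.INTER_CUBIC))
E
cat > h.py <<'E'
import numpy as np, cv2
from cell import optics
def w(n,uv,z):
    """pixels -> world xy on the plane at height z"""
    c=optics.calibration(n); R=cv2.Rodrigues(c["rvec"])[0]; o=-R.T@c["tvec"]
    uv=np.atleast_2d(np.array(uv,float))
    d=np.c_[uv,np.ones(len(uv))]@np.linalg.inv(c["camera_matrix"]).T@R
    return (o+d*((z-o[2])/d[:,2])[:,None])[:,:2]
E
```

```text
(no output)
```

View pics/cropL.png

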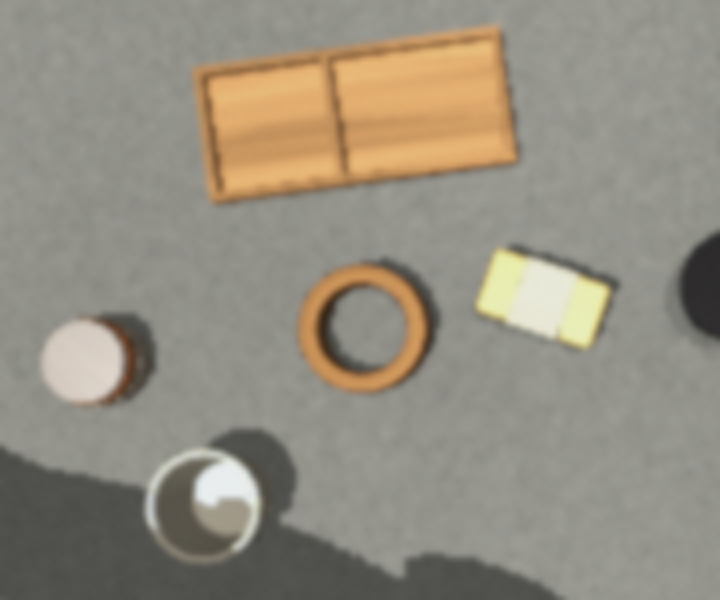

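View pics/cropR.png

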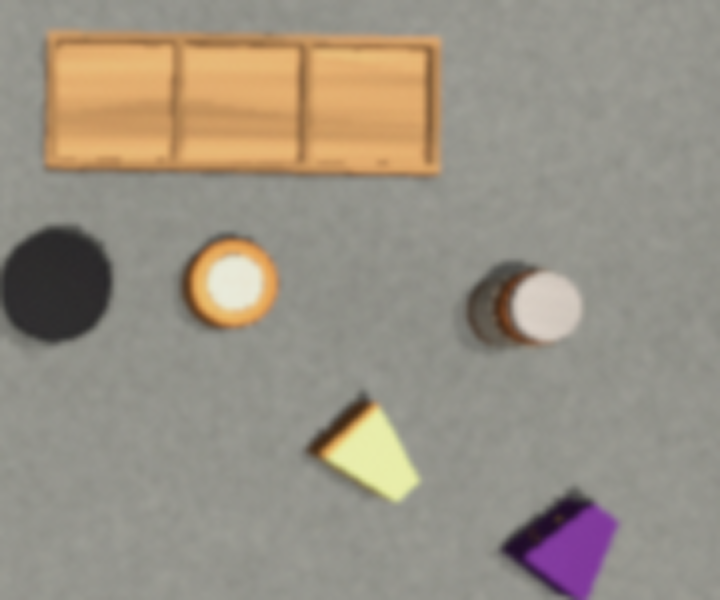

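The crops confirm the pale yellow wedge at R-crop (370,455), with its nose to the lower right and rind to the upper left. The purple one is at (565,545). tray2's short compartment is on its left (+y) side. Next I work out the poses.

```bash
cat > poses.py <<'E'
from h import *
def P(off,pts,z): return w("top",(np.array(pts)+.5)/4-.5+[off,132],z)
L,R=120,290
def show(n,c,a=None): print(n,np.round(c,4),"" if a is None else np.round(np.degrees(a),1))
for n,o,p,z in [("tall",R,(546,305),.088),("squat",L,(84,361),.054),("wheel",R,(233,282),.05),("tub",R,(56,283),.065),("tape",L,(366,327),.04),("cup",L,(204,505),.075)]:
    show(n,P(o,[p],z)[0])
def quad(n,o,p,z):
    q=P(o,p,z); e=q[0]+q[3]-q[1]-q[2]  # long axis, pointing left (+y)
    show(n,q.mean(0),np.arctan2(e[1],e[0])-np.pi/2); print("  size",np.linalg.norm(e)/2,np.linalg.norm(q[0]+q[1]-q[2]-q[3])/2); return q.mean(0),e/np.linalg.norm(e)
c,e=quad("tray2",L,[(195,68),(500,28),(518,160),(213,203)],.016)
show("short",c+.058*e);show("long",c-.043*e)
c,e=quad("tray3",R,[(47,32),(440,38),(440,174),(44,170)],.016)
show("left",c+.086*e);show("right",c-.086*e)
quad("block",L,[(500,248),(610,285),(588,348),(477,308)],.048)
q=P(R,[(375,402),(320,455),(398,501),(420,482)],.05)
r,nn=(q[0]+q[1])/2,(q[2]+q[3])/2; d=r-nn
show("wedge x axis",(r+nn)/2,np.arctan2(d[1],d[0])); print(np.linalg.norm(d))
from scipy.spatial.transform import Rotation as Ro
from cell import sensors
s=sensors.observe(); M=Ro.from_rotvec(s["ee_rot"]).as_matrix(); print(M.round(3)); print("tool y yaw",np.degrees(np.arctan2(M[1,1],M[0,1])))
E
python3 poses.py
```

```text
tall [ 0.4476 -0.3731] 
squat [0.4336 0.3532] 
wheel [ 0.4697 -0.1847] 
tub [ 0.4714 -0.0691] 
tape [0.451  0.1724] 
cup [0.34   0.2719] 
tray2 [0.5948 0.1794] 6.1
  size 0.2069861498013334 0.09104926070293322
short [0.5886 0.237 ] 
long [0.5994 0.1366] 
tray3 [ 0.5913 -0.201 ] -2.4
  size 0.26455421177351535 0.09241032121573398
left [ 0.5949 -0.1151] 
right [ 0.5877 -0.2869] 
block [0.4667 0.0551] -20.8
  size 0.07616441453931999 0.04260276551191459
wedge x axis [ 0.3519 -0.2746] 42.5
0.05654011489939296
[[-0.92   0.392 -0.   ]
 [ 0.392  0.92  -0.001]
 [-0.    -0.001 -1.   ]]
tool y yaw 66.91748032452819
```

{"fn": "arm_command", "kwargs": {
  "deltas": [0, 0, -0.1, 0.03, -0.1, -0.02, 91.8, 0, 0, -0.77, 0.225, -0.76, -0.063, 91.8, 0, 0, -0.77, 0.225, -0.76, -0.063, 91.8, 0, 0, -0.77, 0.225, -0.76, -0.063, 91.8, 0, 0, -0.77, 0.225, -0.76, -0.063, 91.8, 0, 0, -0.77, 0.225, -0.76, -0.063, 91.8, 0, 0, -0.77, 0.225, -0.76, -0.063, 91.8, 0, 0, -0.77, 0.225, -0.76, -0.063, 91.8, 0, 0, -0.77, 0.225, -0.76, -0.063, 91.8, 0, 0, -0.77, 0.225, -0.76, -0.063, 91.8, 0, 0, -0.77, 0.225, -0.76, -0.063, 91.8, 0, 0, -0.77, 0.225, -0.76, -0.063, 91.8, 0, 0, -0.77, 0.225, -0.76, -0.063, 91.8, 0, 0, -0.77, 0.225, -0.76, -0.063, 91.8, 0, 0, -0.77, 0.225, -0.76, -0.063, 91.8, 0, 0, -0.77, 0.225, -0.76, -0.063, 91.8, 0, 0, -0.77, 0.225, -0.76, -0.063, 91.8, 0, 0, -0.77, 0.225, -0.76, -0.063, 91.8, 0, 0, -0.77, 0.225, -0.76, -0.063, 91.8, 0, 0, -0.77, 0.225, -0.76, -0.063, 91.8],
  "force": 20
}}

```text
clock: 2.1
position: [0.4699, -0.1834, 0.1595]
ee_rot: [-2.264, -2.177, -0.001]
force: [-0.2, 0.6, 0.1]
width: 0.999
gripper_force: 0.0
```

{"fn": "arm_command", "kwargs": {
  "deltas": [0, 0, 0, 0, 0, -0.03, 91.8, 0, 0, 0, 0, 0, -0.06, 91.8, 0, 0, 0, 0, 0, -0.09, 91.8, 0, 0, 0, 0, 0, -0.11, 91.8, 0, 0, 0, 0, 0, -0.125, 91.8, 0, 0, 0, 0, 0, -0.125, 91.8, 0, 0, 0, 0, 0, -0.125, 50, 0, 0, 0, 0, 0, -0.125, 50, 0, 0, 0, 0, 0, -0.125, 50, 0, 0, 0, 0, 0, -0.125, 50, 0, 0, 0, 0, 0, -0.125, 50, 0, 0, 0, 0, 0, -0.125, 50, 0, 0, 0, 0, 0, -0.125, 50, 0, 0, 0, 0, 0, -0.125, 50],
  "force": 25
}}

```text
clock: 3.5
position: [0.47, -0.1849, 0.0349]
ee_rot: [-2.267, -2.175, -0.001]
force: [-2.8, 1.1, 7.2]
width: 0.623
gripper_force: 25.0
```

{"fn": "arm_command", "kwargs": {
  "deltas": [0, 0, 0, 0, 0, 0.02, 50, 0, 0, 0, 0, 0, 0.045, 50, 0, 0, 0, 0, 0, 0.07, 50, 0, 0, 0, 0.03, -0.004, 0.07, 50, 0, 0, 0, 0.06, -0.008, 0.07, 50, 0, 0, 0, 0.09, -0.012, 0.07, 50, 0, 0, 0, 0.121, -0.016, 0.07, 50, 0, 0, 0, 0.121, -0.016, 0.07, 50, 0, 0, 0, 0.121, -0.016, 0.05, 50, 0, 0, 0, 0.121, -0.016, 0.03, 50, 0, 0, 0, 0.121, -0.016, 0.015, 50, 0, 0, 0, 0.121, -0.016, 0.01, 50, 0, 0, 0, 0.121, -0.016, 0.007, 50, 0, 0, 0, 0.121, -0.016, 0.006, 50, 0, 0, 0, 0.121, -0.016, 0.005, 50, 0, 0, 0, 0.121, -0.016, 0.005, 50]
}}

```text
clock: 5.1
position: [0.5914, -0.2011, 0.0401]
ee_rot: [2.267, 2.174, 0.001]
force: [0.5, -0.1, -2.2]
width: 0.625
gripper_force: 25.0
```

{"fn": "arm_command", "kwargs": {
  "deltas": [0, 0, 0, 0, 0, -0.0005, 50, 0, 0, 0, 0, 0, -0.001, 50, 0, 0, 0, 0, 0, -0.001, 50]
}}

```text
clock: 5.4
position: [0.5915, -0.2012, 0.0399]
ee_rot: [2.267, 2.174, 0.002]
force: [-2.5, 1.4, 10.2]
width: 0.623
gripper_force: 25.0
```

{"fn": "arm_command", "kwargs": {
  "deltas": [0, 0, 0, 0, 0, 0, 72, 0, 0, 0, 0, 0, 0, 72, 0, 0, 0, 0, 0, 0, 72, 0, 0, 0, 0, 0, 0, 72, 0, 0, 0, 0, 0, 0.02, 72, 0, 0, 0, 0, 0, 0.05, 72, 0, 0, 0, 0, 0, 0.09, 72, 0, 0, 0, 0, 0, 0.13, 85, 0, 0, 0, -0.03, -0.036, 0.131, 85, 0, 0, 0, -0.06, -0.072, 0.131, 85, 0, 0, 0, -0.09, -0.108, 0.131, 85, 0, 0, 0, -0.12, -0.144, 0.131, 85, 0, 0, 0, -0.143, -0.172, 0.131, 85, 0, 0, 0, -0.143, -0.172, 0.131, 85]
}}

```text
clock: 6.8
position: [0.4431, -0.3783, 0.1703]
ee_rot: [2.276, 2.164, -0.004]
force: [-0.0, -0.5, 0.7]
width: 0.923
gripper_force: 0.0
```

```bash
python3 - <<'E'
from cell import optics
import cv2
im=optics.get_image("top"); im2=optics.get_image("scene")
cv2.imwrite("pics/a.png",cv2.hconcat([cv2.resize(im[132:282,290:470],(480,400)),cv2.resize(im2[130:260,160:300],(320,400))]))
E
```

```text
(no output)
```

View pics/a.png

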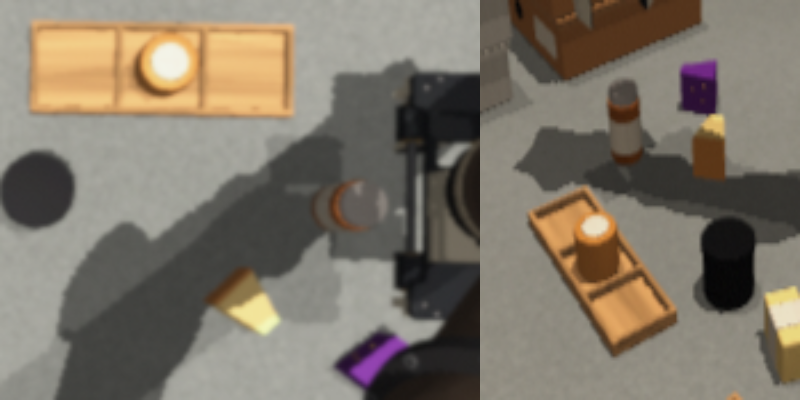

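The wheel is standing in the middle compartment (crop 167,62). Next is the tall jar.

{"fn": "arm_command", "kwargs": {
  "deltas": [0, 0, 0, 0, 0, 0, 85, 0, 0, 0, 0, 0, -0.03, 85, 0, 0, 0, 0, 0, -0.06, 85, 0, 0, 0, 0, 0, -0.085, 85, 0, 0, 0, 0, 0, -0.105, 85, 0, 0, 0, 0, 0, -0.12, 85, 0, 0, 0, 0, 0, -0.12, 85, 0, 0, 0, 0, 0, -0.12, 40, 0, 0, 0, 0, 0, -0.12, 40, 0, 0, 0, 0, 0, -0.12, 40, 0, 0, 0, 0, 0, -0.12, 40, 0, 0, 0, 0, 0, -0.12, 40, 0, 0, 0, 0, 0, -0.12, 40, 0, 0, 0, 0, 0, -0.12, 40, 0, 0, 0, 0, 0, -0.12, 40]
}}

```text
clock: 8.4
position: [0.4479, -0.3732, 0.0498]
ee_rot: [2.267, 2.174, -0.0]
force: [-2.0, 0.1, 6.5]
width: 0.516
gripper_force: 25.0
```

{"fn": "arm_command", "kwargs": {
  "deltas": [0, 0, 0, 0, 0, 0.02, 40, 0, 0, 0, 0, 0, 0.045, 40, 0, 0, 0, 0, 0, 0.07, 40, 0, 0, 0, 0.028, 0.017, 0.07, 40, 0, 0, 0, 0.056, 0.034, 0.07, 40, 0, 0, 0, 0.084, 0.051, 0.07, 40, 0, 0, 0, 0.112, 0.068, 0.07, 40, 0, 0, 0, 0.14, 0.086, 0.07, 40, 0, 0, 0, 0.14, 0.086, 0.07, 40, 0, 0, 0, 0.14, 0.086, 0.05, 40, 0, 0, 0, 0.14, 0.086, 0.03, 40, 0, 0, 0, 0.14, 0.086, 0.015, 40, 0, 0, 0, 0.14, 0.086, 0.01, 40, 0, 0, 0, 0.14, 0.086, 0.007, 40, 0, 0, 0, 0.14, 0.086, 0.006, 40, 0, 0, 0, 0.14, 0.086, 0.005, 40, 0, 0, 0, 0.14, 0.086, 0.0045, 40, 0, 0, 0, 0.14, 0.086, 0.0045, 40]
}}

```text
clock: 10.2
position: [0.5884, -0.2874, 0.0549]
ee_rot: [2.266, 2.174, 0.001]
force: [-1.2, 0.3, 3.3]
width: 0.517
gripper_force: 24.9
```

{"fn": "arm_command", "kwargs": {
  "deltas": [0, 0, 0, 0, 0, 0, 66, 0, 0, 0, 0, 0, 0, 66, 0, 0, 0, 0, 0, 0, 66, 0, 0, 0, 0, 0, 0, 66, 0, 0, 0, 0, 0, 0.02, 66, 0, 0, 0, 0, 0, 0.05, 66, 0, 0, 0, 0, 0, 0.085, 66, 0, 0, 0, 0, 0, 0.12, 85, 0, 0, 0.07, -0.035, 0.002, 0.12, 85, 0, 0, 0.14, -0.07, 0.004, 0.12, 85, 0, 0, 0.21, -0.105, 0.006, 0.12, 85, 0, 0, 0.28, -0.14, 0.008, 0.115, 85, 0, 0, 0.35, -0.175, 0.01, 0.105, 85, 0, 0, 0.42, -0.21, 0.012, 0.095, 85, 0, 0, 0.5, -0.236, 0.012, 0.085, 85, 0, 0, 0.5, -0.236, 0.012, 0.085, 85, 0, 0, 0.5, -0.236, 0.012, 0.085, 85]
}}

```text
clock: 11.9
position: [0.3521, -0.2752, 0.1393]
ee_rot: [1.266, 2.875, 0.001]
force: [1.6, 0.3, 0.8]
width: 0.923
gripper_force: 0.0
```

```bash
python3 - <<'E'
from cell import optics
import cv2
im=optics.get_image("top"); im2=optics.get_image("scene")
cv2.imwrite("pics/b.png",cv2.hconcat([cv2.resize(im[132:282,290:470],(480,400)),cv2.resize(im2[130:260,160:300],(320,400))]))
E
```

```text
(no output)
```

View pics/b.png

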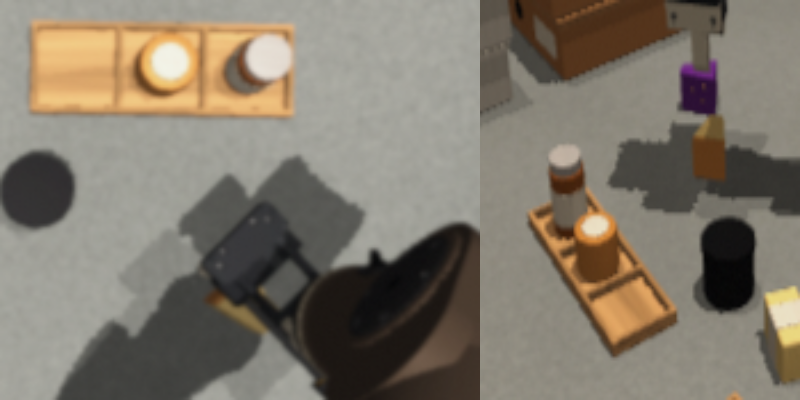

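The tall jar is upright in the right-hand end (crop 265,60). Next I grip the pale wedge nose to rind.

{"fn": "arm_command", "kwargs": {
  "deltas": [0, 0, 0, 0, 0, -0.03, 85, 0, 0, 0, 0, 0, -0.06, 85, 0, 0, 0, 0, 0, -0.085, 85, 0, 0, 0, 0, 0, -0.1045, 85, 0, 0, 0, 0, 0, -0.1045, 85, 0, 0, 0, 0, 0, -0.1045, 50, 0, 0, 0, 0, 0, -0.1045, 50, 0, 0, 0, 0, 0, -0.1045, 50, 0, 0, 0, 0, 0, -0.1045, 50, 0, 0, 0, 0, 0, -0.1045, 50, 0, 0, 0, 0, 0, -0.1045, 50, 0, 0, 0, 0, 0, -0.1045, 50, 0, 0, 0, 0, 0, -0.1045, 50]
}}

```text
clock: 13.3
position: [0.3526, -0.2753, 0.0353]
ee_rot: [1.262, 2.875, 0.0]
force: [0.4, 1.4, 6.2]
width: 0.604
gripper_force: 24.9
```

{"fn": "arm_command", "kwargs": {
  "deltas": [0, 0, 0, 0, 0, 0.02, 50, 0, 0, 0, 0, 0, 0.05, 50, 0, 0, 0, 0, 0, 0.08, 50, 0, 0, -0.06, 0.03, 0.02, 0.1, 50, 0, 0, -0.12, 0.06, 0.04, 0.1, 50, 0, 0, -0.19, 0.09, 0.06, 0.1, 50, 0, 0, -0.26, 0.12, 0.08, 0.1, 50, 0, 0, -0.32, 0.15, 0.1, 0.1, 50, 0, 0, -0.38, 0.18, 0.12, 0.1, 50, 0, 0, -0.44, 0.21, 0.14, 0.1, 50, 0, 0, -0.5, 0.243, 0.16, 0.1, 50, 0, 0, -0.5, 0.243, 0.16, 0.1, 50, 0, 0, -0.5, 0.243, 0.16, 0.07, 50, 0, 0, -0.5, 0.243, 0.16, 0.04, 50, 0, 0, -0.5, 0.243, 0.16, 0.018, 50, 0, 0, -0.5, 0.243, 0.16, 0.01, 50, 0, 0, -0.5, 0.243, 0.16, 0.007, 50, 0, 0, -0.5, 0.243, 0.16, 0.0055, 50, 0, 0, -0.5, 0.243, 0.16, 0.0045, 50, 0, 0, -0.5, 0.243, 0.16, 0.0045, 50]
}}

```text
clock: 15.3
position: [0.5957, -0.1153, 0.0404]
ee_rot: [2.266, 2.174, 0.002]
force: [-1.2, -0.6, 4.1]
width: 0.608
gripper_force: 24.9
```

{"fn": "arm_command", "kwargs": {
  "deltas": [0, 0, 0, 0, 0, 0, 70, 0, 0, 0, 0, 0, 0, 70, 0, 0, 0, 0, 0, 0, 70, 0, 0, 0, 0, 0, 0, 70, 0, 0, 0, 0, 0, 0.02, 70, 0, 0, 0, 0, 0, 0.05, 70, 0, 0, 0, 0, 0, 0.08, 70, 0, 0, 0, 0, 0, 0.1, 80, 0, 0, -0.04, -0.025, 0.034, 0.1, 80, 0, 0, -0.08, -0.05, 0.068, 0.1, 80, 0, 0, -0.12, -0.075, 0.102, 0.1, 80, 0, 0, -0.16, -0.1, 0.136, 0.1, 80, 0, 0, -0.204, -0.128, 0.17, 0.1, 80, 0, 0, -0.204, -0.128, 0.17, 0.1, 80, 0, 0, -0.204, -0.128, 0.17, 0.1, 80]
}}

```text
clock: 16.8
position: [0.4667, 0.0563, 0.1392]
ee_rot: [-2.581, -1.79, -0.001]
force: [1.1, -1.0, 0.7]
width: 0.873
gripper_force: 0.0
```

```bash
python3 - <<'E'
from cell import optics
import cv2
im=optics.get_image("top"); im2=optics.get_image("scene")
cv2.imwrite("pics/c.png",cv2.hconcat([cv2.resize(im[132:282,220:400],(480,400)),cv2.resize(im2[130:260,180:320],(320,400))]))
E
```

```text
(no output)
```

View pics/c.png

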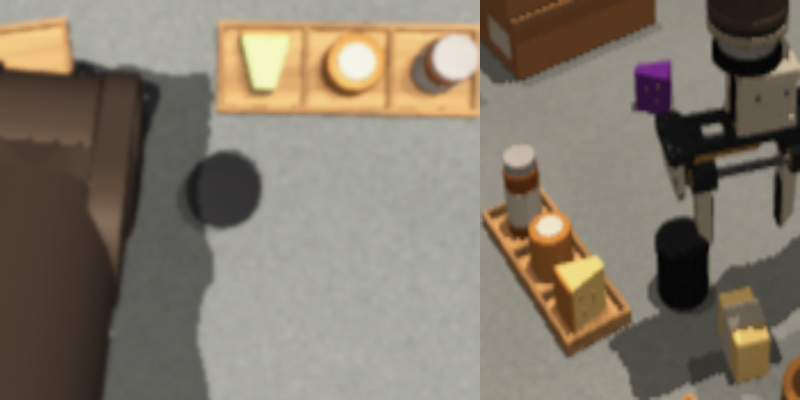

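tray3 is complete, with the wedge upright in its left end (crop 265,62). Now the block.

{"fn": "arm_command", "kwargs": {
  "deltas": [0, 0, 0, 0, 0, -0.03, 80, 0, 0, 0, 0, 0, -0.06, 80, 0, 0, 0, 0, 0, -0.085, 80, 0, 0, 0, 0, 0, -0.1045, 80, 0, 0, 0, 0, 0, -0.1045, 80, 0, 0, 0, 0, 0, -0.1045, 36, 0, 0, 0, 0, 0, -0.1045, 36, 0, 0, 0, 0, 0, -0.1045, 36, 0, 0, 0, 0, 0, -0.1045, 36, 0, 0, 0, 0, 0, -0.1045, 36, 0, 0, 0, 0, 0, -0.1045, 36, 0, 0, 0, 0, 0, -0.1045, 36, 0, 0, 0, 0, 0, -0.1045, 36]
}}

```text
clock: 18.2
position: [0.467, 0.0553, 0.0349]
ee_rot: [-2.584, -1.785, -0.001]
force: [-1.4, 1.6, 7.4]
width: 0.478
gripper_force: 25.0
```

{"fn": "arm_command", "kwargs": {
  "deltas": [0, 0, 0, 0, 0, 0.02, 36, 0, 0, 0, 0, 0, 0.05, 36, 0, 0, 0, 0, 0, 0.08, 36, 0, 0, 0.06, 0.026, 0.016, 0.09, 36, 0, 0, 0.12, 0.052, 0.032, 0.09, 36, 0, 0, 0.18, 0.078, 0.048, 0.09, 36, 0, 0, 0.24, 0.104, 0.064, 0.09, 36, 0, 0, 0.299, 0.132, 0.082, 0.09, 36, 0, 0, 0.299, 0.132, 0.082, 0.09, 36, 0, 0, 0.299, 0.132, 0.082, 0.065, 36, 0, 0, 0.299, 0.132, 0.082, 0.04, 36, 0, 0, 0.299, 0.132, 0.082, 0.018, 36, 0, 0, 0.299, 0.132, 0.082, 0.01, 36, 0, 0, 0.299, 0.132, 0.082, 0.007, 36, 0, 0, 0.299, 0.132, 0.082, 0.0055, 36, 0, 0, 0.299, 0.132, 0.082, 0.0045, 36, 0, 0, 0.299, 0.132, 0.082, 0.0045, 36]
}}

```text
clock: 19.9
position: [0.5997, 0.137, 0.04]
ee_rot: [2.098, 2.337, 0.002]
force: [0.3, -0.7, 1.1]
width: 0.478
gripper_force: 25.0
```

{"fn": "arm_command", "kwargs": {
  "deltas": [0, 0, 0, 0, 0, -0.0005, 36, 0, 0, 0, 0, 0, -0.0005, 36, 0, 0, 0, 0, 0, -0.0005, 62, 0, 0, 0, 0, 0, -0.0005, 62, 0, 0, 0, 0, 0, -0.0005, 62, 0, 0, 0, 0, 0, 0, 62, 0, 0, 0, 0, 0, 0.02, 62, 0, 0, 0, 0, 0, 0.05, 62, 0, 0, 0, 0, 0, 0.08, 62, 0, 0, 0, 0, 0, 0.1, 88, 0, 0, 0, -0.027, 0.036, 0.1, 88, 0, 0, 0, -0.055, 0.072, 0.1, 88, 0, 0, 0, -0.082, 0.108, 0.1, 88, 0, 0, 0, -0.11, 0.144, 0.1, 88, 0, 0, 0, -0.137, 0.18, 0.1, 88, 0, 0, 0, -0.165, 0.216, 0.1, 88, 0, 0, 0, -0.165, 0.216, 0.1, 88, 0, 0, 0, -0.165, 0.216, 0.1, 88]
}}

```text
clock: 21.7
position: [0.4331, 0.3541, 0.139]
ee_rot: [-2.095, -2.341, 0.0]
force: [0.1, -0.5, 0.3]
width: 0.958
gripper_force: 0.0
```

```bash
python3 - <<'E'
from cell import optics
import cv2
im=optics.get_image("top"); im2=optics.get_image("scene")
cv2.imwrite("pics/d.png",cv2.hconcat([cv2.resize(im[132:282,120:300],(480,400)),cv2.resize(im2[220:350,240:420],(320,230)).copy() if 0 else cv2.resize(im2[200:350,290-50:420-60],(320,400))]))
E
```

```text
(no output)
```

View pics/d.png

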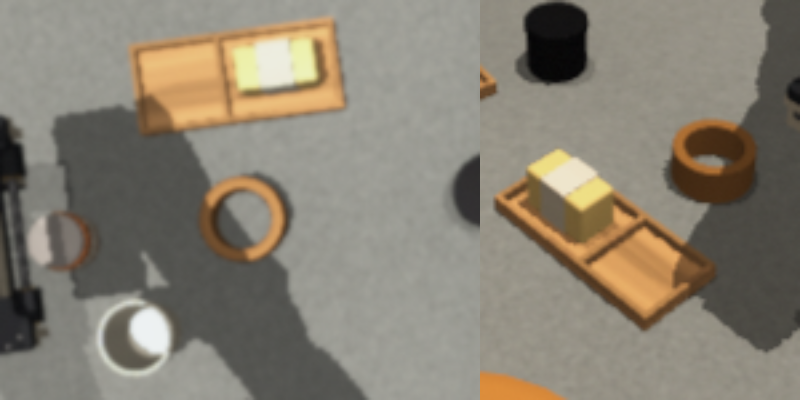

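The block is flat in the longer compartment (crop 277,63). The last one is the squat jar.

{"fn": "arm_command", "kwargs": {
  "deltas": [0, 0, 0, 0, 0, -0.03, 88, 0, 0, 0, 0, 0, -0.06, 88, 0, 0, 0, 0, 0, -0.085, 88, 0, 0, 0, 0, 0, -0.1045, 88, 0, 0, 0, 0, 0, -0.1045, 88, 0, 0, 0, 0, 0, -0.1045, 50, 0, 0, 0, 0, 0, -0.1045, 50, 0, 0, 0, 0, 0, -0.1045, 50, 0, 0, 0, 0, 0, -0.1045, 50, 0, 0, 0, 0, 0, -0.1045, 50, 0, 0, 0, 0, 0, -0.1045, 50, 0, 0, 0, 0, 0, -0.1045, 50, 0, 0, 0, 0, 0, -0.1045, 50]
}}

```text
clock: 23.1
position: [0.4339, 0.3533, 0.0352]
ee_rot: [-2.098, -2.338, -0.001]
force: [-2.3, -2.1, 6.4]
width: 0.614
gripper_force: 25.0
```

{"fn": "arm_command", "kwargs": {
  "deltas": [0, 0, 0, 0, 0, 0.02, 50, 0, 0, 0, 0, 0, 0.05, 50, 0, 0, 0, 0, 0, 0.08, 50, 0, 0, 0, 0.026, -0.019, 0.08, 50, 0, 0, 0, 0.052, -0.038, 0.08, 50, 0, 0, 0, 0.078, -0.058, 0.08, 50, 0, 0, 0, 0.104, -0.077, 0.08, 50, 0, 0, 0, 0.13, -0.097, 0.08, 50, 0, 0, 0, 0.155, -0.116, 0.08, 50, 0, 0, 0, 0.155, -0.116, 0.08, 50, 0, 0, 0, 0.155, -0.116, 0.055, 50, 0, 0, 0, 0.155, -0.116, 0.03, 50, 0, 0, 0, 0.155, -0.116, 0.016, 50, 0, 0, 0, 0.155, -0.116, 0.01, 50, 0, 0, 0, 0.155, -0.116, 0.007, 50, 0, 0, 0, 0.155, -0.116, 0.0055, 50, 0, 0, 0, 0.155, -0.116, 0.0045, 50, 0, 0, 0, 0.155, -0.116, 0.0045, 50]
}}

```text
clock: 24.9
position: [0.5896, 0.2372, 0.0403]
ee_rot: [2.099, 2.337, 0.002]
force: [-1.3, -0.7, 3.5]
width: 0.615
gripper_force: 25.0
```

Contact with the floor is felt. I release, rise and back away for a final look.

{"fn": "arm_command", "kwargs": {
  "deltas": [0, 0, 0, 0, 0, 0, 72, 0, 0, 0, 0, 0, 0, 72, 0, 0, 0, 0, 0, 0, 72, 0, 0, 0, 0, 0, 0, 72, 0, 0, 0, 0, 0, 0.02, 72, 0, 0, 0, 0, 0, 0.05, 72, 0, 0, 0, 0, 0, 0.09, 72, 0, 0, 0, 0, 0, 0.13, 72, 0, 0, 0, 0, 0, 0.17, 72, 0, 0, 0, -0.05, 0.04, 0.19, 72, 0, 0, 0, -0.09, 0.08, 0.19, 72, 0, 0, 0, -0.13, 0.12, 0.19, 72, 0, 0, 0, -0.16, 0.16, 0.19, 72, 0, 0, 0, -0.19, 0.2, 0.19, 72, 0, 0, 0, -0.22, 0.24, 0.19, 72, 0, 0, 0, -0.25, 0.28, 0.19, 72, 0, 0, 0, -0.25, 0.28, 0.19, 72, 0, 0, 0, -0.25, 0.28, 0.19, 72]
}}

```text
clock: 26.7
position: [0.334, 0.5216, 0.2282]
ee_rot: [-2.088, -2.345, 0.001]
force: [-0.7, -0.0, 0.6]
width: 0.788
gripper_force: 0.0
```

```bash
python3 - <<'E'
from cell import optics
import cv2
im=optics.get_image("top"); im2=optics.get_image("scene")
cv2.imwrite("pics/e.png",cv2.vconcat([cv2.resize(im[132:292,120:460],(680,320)),cv2.resize(im2[140:320,160:437],(680,280))[:, :]]))
E
```

```text
(no output)
```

View pics/e.png

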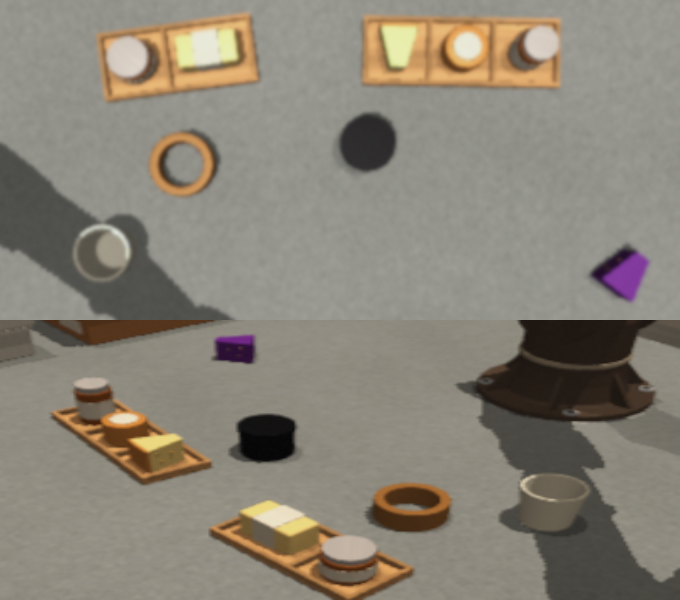

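All five things stand flat in their compartments. In the top view the squat jar is at (128,57), block at (207,47), wedge at (398,45), wheel at (466,45) and tall jar at (538,45). The tub, tape roll, cup and purple wedge have not moved.

```bash
python3 -c "
from cell import arm
print(arm.sign_off())"
```

```text
the job is handed in; nothing more can be done
None
```

Both gift trays are made up as asked and the job is handed in at about 27 s; in the last pictures all five things stood upright in their compartments, with the tub, tape roll, cup and purple wedge where they were.

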